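# Sort the loose parts into the bays by their samples

### The job

Four loose parts lie on the bench: a bored block, a flanged bush, a nozzle and a hexagonal nut. Put each of them into the bay of the black tray in which a sample of its own kind already stands, upright on the bay's floor beside the sample, and leave the samples standing where they are.

Things in the scene. Friction and masses are not known exactly. Their poses are not given: they have to be found in the camera images.
- sorting_tray: Black open parts tray, fixed to the bench, 291 x 133 x 42 mm (x, y, z). Origin: centre of its underside; x along its length, z up. Floor 4 mm, outer walls 2-3 mm thick. Cross walls 2 mm thick, tops 28 mm above the underside, at x = -71, 0, +71 mm make four bays in a row, each 68 mm (x) by 118 mm (y) inside, centres x = -106, -36, +35, +106 mm. A sample stands in each bay near the -y wall.
- block_center (a point): The loose block that is to be sorted, standing upright on the bench outside the tray: bored aluminium block, pale grey, a rectangular block 30 x 40 x 22 mm (x, y, z) with a vertical bore in the middle of its top. The point is its centre, half-way up; z is its upright axis.
- bush_center (a point): The loose bush that is to be sorted, standing upright on the bench outside the tray: turned steel bush, grey, round: a low flange 34 mm across at the foot and a narrower hollow barrel above it, 28 mm high. The point is its centre, half-way up; z is its upright axis.
- nozzle_center (a point): The loose nozzle that is to be sorted, standing upright on the bench outside the tray: slender blast nozzle, pale grey, round: 44 mm high, a collar 27 mm across below the middle and a cone tapering to the top. The point is its centre, half-way up; z is its upright axis.
- nut_center (a point): The loose nut that is to be sorted, standing upright on the bench outside the tray: large hexagonal steel nut, 30 mm across flats, 20 mm high, with a vertical round hole; a pair of flats faces along its x axis and another pair at every 60 degrees from it. The point is its centre, half-way up; z is its upright axis.
- block_sample_center (a point): The sample block, standing loose in one of the tray's bays (which one varies) at about y = -41 mm of the tray, of the same shape and size as the loose block. It is turned with its 40 mm side along the tray's length. The point is its centre, half-way up. It marks the bay where the block belongs.
- bush_sample_center (a point): The sample bush, standing loose in one of the tray's bays (which one varies) at about y = -41 mm of the tray, of the same shape and size as the loose bush. The point is its centre, half-way up. It marks the bay where the bush belongs.
- nozzle_sample_center (a point): The sample nozzle, standing loose in one of the tray's bays (which one varies) at about y = -41 mm of the tray, of the same shape and size as the loose nozzle. The point is its centre, half-way up. It marks the bay where the nozzle belongs.
- nut_sample_center (a point): The sample nut, standing loose in one of the tray's bays (which one varies) at about y = -41 mm of the tray, of the same shape and size as the loose nut. Two of its flats face along the tray's y axis. The point is its centre, half-way up. It marks the bay where the nut belongs.
Not all that is in view belongs to the job. Leave any orange look-alike of the part that bears nozzle_center alone.

How it is judged (in metres and radians):
At the end, for the whole second after the job is handed in: The block, bush, nozzle and nut each stand upright (within 0.2 rad) and at rest on the tray's floor (centre no more than 6 mm above its resting height), inside the bay that holds the sample of the same kind; every sample is upright (within 0.2 rad) and within 15 mm of where it stood at the start (((x of block_center in the frame of sorting_tray between -0.139 and -0.071 m and x of block_sample_center in the frame of sorting_tray between -0.139 and -0.071 m) or (x of block_center in the frame of sorting_tray between -0.071 and 0 m and x of block_sample_center in the frame of sorting_tray between -0.071 and 0 m) or (x of block_center in the frame of sorting_tray between 0 and 0.071 m and x of block_sample_center in the frame of sorting_tray between 0 and 0.071 m) or (x of block_center in the frame of sorting_tray between 0.071 and 0.139 m and x of block_sample_center in the frame of sorting_tray between 0.071 and 0.139 m)) and y of block_center in the frame of sorting_tray between -0.06 and 0.06 m and z of block_center in the frame of sorting_tray below 0.021 m and angle between each of block_center, block_sample_center, bush_center, bush_sample_center, nozzle_center, nozzle_sample_center, nut_center, nut_sample_center's own z axis and vertical below 0.2 rad and distance of each of block_sample_center, bush_sample_center, nozzle_sample_center, nut_sample_center from where it was at the start of the episode below 0.015 m and linear speed of each of block, bush, nozzle, nut below 0.02 m/s and ((x of bush_center in the frame of sorting_tray between -0.139 and -0.071 m and x of bush_sample_center in the frame of sorting_tray between -0.139 and -0.071 m) or (x of bush_center in the frame of sorting_tray between -0.071 and 0 m and x of bush_sample_center in the frame of sorting_tray between -0.071 and 0 m) or (x of bush_center in the frame of sorting_tray between 0 and 0.071 m and x of bush_sample_center in the frame of sorting_tray between 0 and 0.071 m) or (x of bush_center in the frame of sorting_tray between 0.071 and 0.139 m and x of bush_sample_center in the frame of sorting_tray between 0.071 and 0.139 m)) and y of bush_center in the frame of sorting_tray between -0.06 and 0.06 m and z of bush_center in the frame of sorting_tray below 0.024 m and ((x of nozzle_center in the frame of sorting_tray between -0.139 and -0.071 m and x of nozzle_sample_center in the frame of sorting_tray between -0.139 and -0.071 m) or (x of nozzle_center in the frame of sorting_tray between -0.071 and 0 m and x of nozzle_sample_center in the frame of sorting_tray between -0.071 and 0 m) or (x of nozzle_center in the frame of sorting_tray between 0 and 0.071 m and x of nozzle_sample_center in the frame of sorting_tray between 0 and 0.071 m) or (x of nozzle_center in the frame of sorting_tray between 0.071 and 0.139 m and x of nozzle_sample_center in the frame of sorting_tray between 0.071 and 0.139 m)) and y of nozzle_center in the frame of sorting_tray between -0.06 and 0.06 m and z of nozzle_center in the frame of sorting_tray below 0.032 m and ((x of nut_center in the frame of sorting_tray between -0.139 and -0.071 m and x of nut_sample_center in the frame of sorting_tray between -0.139 and -0.071 m) or (x of nut_center in the frame of sorting_tray between -0.071 and 0 m and x of nut_sample_center in the frame of sorting_tray between -0.071 and 0 m) or (x of nut_center in the frame of sorting_tray between 0 and 0.071 m and x of nut_sample_center in the frame of sorting_tray between 0 and 0.071 m) or (x of nut_center in the frame of sorting_tray between 0.071 and 0.139 m and x of nut_sample_center in the frame of sorting_tray between 0.071 and 0.139 m)) and y of nut_center in the frame of sorting_tray between -0.06 and 0.06 m and z of nut_center in the frame of sorting_tray below 0.02 m); the robot touches nothing.
It also fails if it takes over 98 s, if anything falls off the work surface, if the arm or the gripper's body presses on something with over 40 N, if the wrist force passes 120 N, or if a joint passes its speed limit or range.

### The arm

A 6-joint arm with a two-finger parallel gripper is mounted at the origin on a cart in front of the work surface, level with it; the furniture and walls round the work are solid. World frame = base frame: x ahead of the robot, y to its left, z up, the work surface at z = 0. Lengths are in mm, angles in degrees, forces in N, time in s.
With the tool pointing down it reaches from about 300 to 850 mm from the base axis. Payload 4.2 kg.
Tool frame: the origin (TCP) lies at the very end of the fingers, on their centre line; the grasp point (between the pads) lies 19 mm behind it (env.grasp_offset is the distance from the TCP to the grasp point, in mm); z points along the fingers, y is the line along which they close (so a half turn about z gives the same grasp; the last joint's range is limited). The gripper opens to 91 mm and grips with 3 to 60 N. Pads are 32 mm wide; open, the fingers measure 118 mm over their backs; the gripper's body (76 mm by 178 mm) begins 60 mm behind the grasp point.
Start: joints at [75.229, 18.312, 89.639, -0, 72.044, -1.146], TCP at [135.451, 558.835, 213.976] pointing down, gripper open.
Joint ranges: [-177.97, 177.97], [-48.28, 115.42], [12.27, 149.76], [-77.06, 257.06], [2.81, 150.46], [-146.56, 146.56]. Speed limits (degrees/s): [147.25, 147.25, 180, 180, 180, 180].

### API

Orientations are given as [roll, pitch, yaw] about the fixed x, y, z axes, in that order (R = Rz(yaw) Ry(pitch) Rx(roll)).
In Python, from workcell import env, eyes gives the robot as it stands.
- The arm moves only by the tool send_rows, never from a script. Its arguments are lists of equal length, an entry for each row: "grip": the opening, from -1 (shut) to 1 (fully open), so that 0 is half open; "xyz": the shift along the world's x, y, z in m, a list of three; "yaw": the turn about the world's z in degrees. A call has 1 to 8 rows; each row is the pose to reach, as a shift and turn from the pose commanded when the call began; what a row does not reach only later rows make up. A row lasts 1/12 s, in which the tool goes at most 41.7 mm and 7.16 degrees, less where a joint would pass 70% of its speed; a pose out of reach is approached as far as the arm can. A call with a gripper value outside its range is refused whole. The fingers move at their own pace and stop on an object; "grip_force" is the grip in N (left out, the last holds). Time passes only in rows, so rows that repeat a pose let the fingers close. It gives the time, the measured TCP pose, the force, the opening and the grip force at its end, in the units of the state.
- env.state(): the state, without advancing time (a new reading comes with each control period).
- eyes.grab_frame(name): name is "scene" or "top" or "wrist"; returns a dict with "frame" (480x640x3 uint8, red, green, blue), "fx", "fy", "cx", "cy" (pixels), "pose" (4x4, takes a point from camera to world coordinates). Camera axes: x right, y down, z forward; pixel columns grow to the right and rows downward; lengths in mm; the calibration is good to about 2 mm. A picture is of the moment at which its call begins. There is no depth.
- env.job_done(): hands the job in; it is judged then, once.
The state is a dict: "time_s": time; "qpos": joint angles; "qvel": joint speeds; "effort": joint torques, N m; "ee_pos": TCP position; "ee_rot": TCP orientation; "force": force on the tool from outside, world axes, zero at the start; "torque": the same for the moment, N m; "gripper_width": finger opening in mm; "gripper_force": force on a finger pad.
Only numpy, scipy, OpenCV 4.12 (cv2) and the standard library are available. Lean on these libraries where they do the work, as an engineer would, in place of code of your own. Each camera call takes 0.05 s, during which the arm holds its last target. There are 200 camera calls.

## Working session

There is one attempt and no reset: what is moved stays moved. The work goes in short steps, Python scripts to look and compute and a tool call to move; the robot and the scene stay as the last step left them, time stands still between calls to the robot, and variables do not carry over. Pictures are saved under pics/ and viewed, at most 14 in all, crops included, and the job is handed in when it is done.

Besides the shell and the picture viewer there is one more tool, called after ">>>" in YAML: its name, and indented under it one key for each argument. send_rows: Moves the arm, as the interface text tells. Its arguments: {"type":"object","properties":{"grip":{"type":"array"},"xyz":{"type":"array"},"yaw":{"type":"array"},"grip_force":{"type":"number"}},"required":["grip","xyz","yaw"]}

```bash
mkdir -p pics
cat > h.py <<'E'
import numpy as np, cv2
from workcell import env, eyes
def snap(n,f,crop=None,s=1):
    d=eyes.grab_frame(n); im=d["frame"][:,:,::-1].copy()
    cv2.imwrite("pics/raw_"+f,im); np.savez("pics/"+f+".npz",K=[d["fx"],d["fy"],d["cx"],d["cy"]],P=np.array(d["pose"]))
    if crop: x,y,w,h=crop; im=im[y:y+h,x:x+w]
    cv2.imwrite("pics/"+f,cv2.resize(im,None,fx=s,fy=s,interpolation=cv2.INTER_CUBIC)); return d
def px2w(f,u,v,z):
    c=np.load("pics/"+f+".npz"); fx,fy,cx,cy=c["K"]; P=c["P"]
    r=P[:3,:3]@np.array([(u-cx)/fx,(v-cy)/fy,1]); t=(z-P[2,3])/r[2]
    return np.round(P[:3,3]+t*r,1)
def w2px(f,p):
    c=np.load("pics/"+f+".npz"); fx,fy,cx,cy=c["K"]; P=c["P"]
    q=P[:3,:3].T@(np.array(p)-P[:3,3]); return np.round([fx*q[0]/q[2]+cx,fy*q[1]/q[2]+cy],1)
E
python3 - <<'E'
from h import *
for n in("top","scene"):
    d=snap(n,n+"0.png",None,1.25); print(d["fx"],np.round(d["pose"],2).tolist())
s=env.state();print(s["ee_pos"],s["ee_rot"],s["gripper_width"],s["time_s"])
E
```

```text
544.8454390573455 [[0.02, -1.0, 0.1, 440.94], [-1.0, -0.02, -0.03, 7.09], [0.03, -0.1, -0.99, 1111.92], [0.0, 0.0, 0.0, 1.0]]
577.8727453541442 [[0.67, -0.5, 0.55, -75.79], [-0.75, -0.45, 0.49, -562.87], [0.0, -0.74, -0.68, 837.12], [0.0, 0.0, 0.0, 1.0]]
[135.32580134 558.3708027  213.20643602] [-1.79907553e+02 -1.81235077e-03  1.66376659e+02] 91.16793122580218 0.1
```

View pics/top0.png

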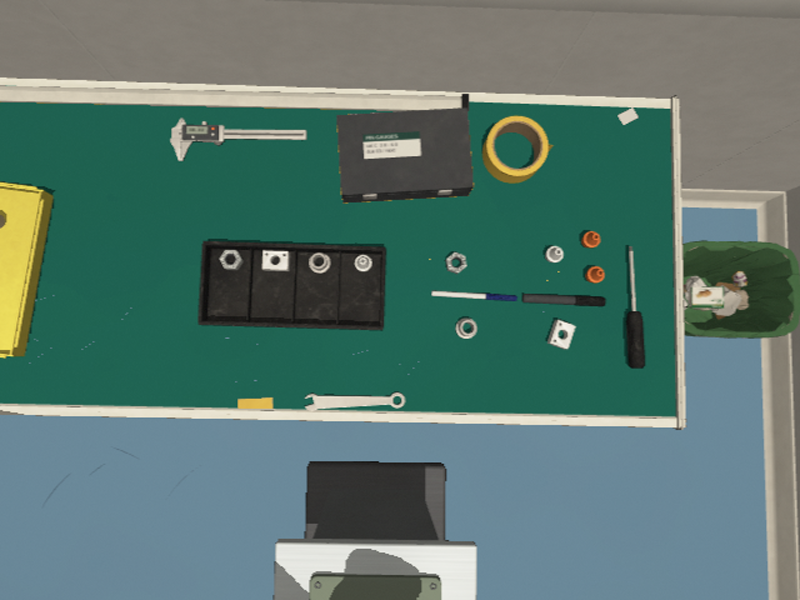

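View pics/scene0.png

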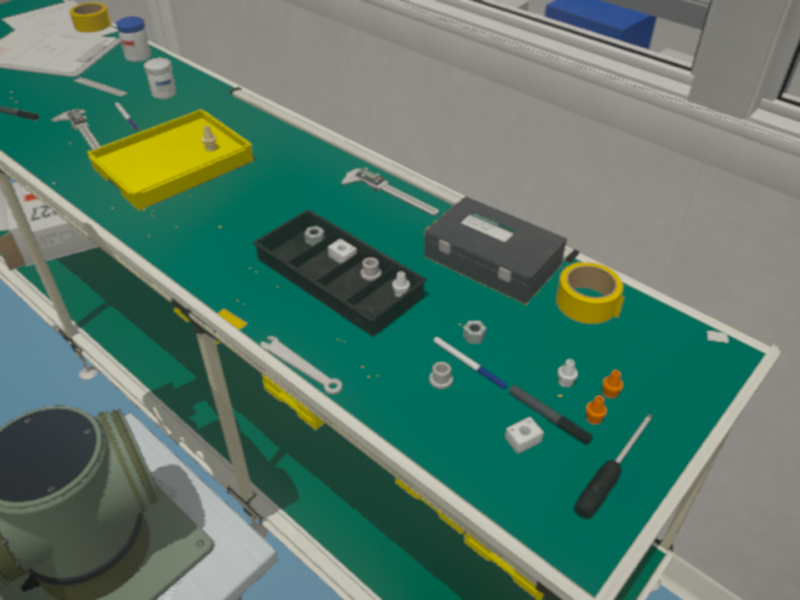

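Top view (800x600 scale):
- Loose parts: nut (457,262), bush (466,327), block (562,333) and pale grey nozzle (554,254).
- The orange nozzles at (591,239) and (596,274) are the look-alikes, and another grey one sits in the yellow tray.
- Samples, left to right: nut (231,259), block (275,261), bush (319,263), nozzle (363,262).

I'll take enlarged crops to confirm these and measure.

Run:
```python
from h import *
im=cv2.imread("pics/raw_top0.png")
cv2.imwrite("pics/c1.png",cv2.resize(im[180:290,340:490],None,fx=5,fy=5,interpolation=cv2.INTER_CUBIC))
cv2.imwrite("pics/c2.png",cv2.resize(im[185:270,155:315],None,fx=5,fy=5,interpolation=cv2.INTER_CUBIC))
```

```text
(no output)
```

View pics/c1.png

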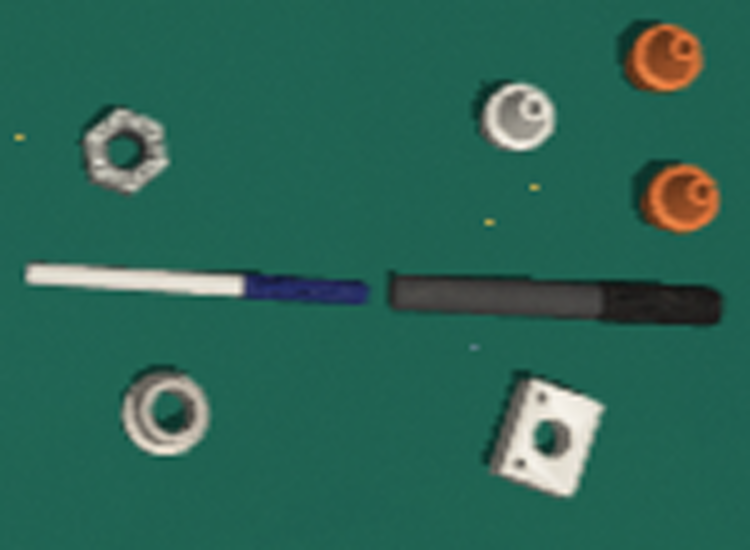

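View pics/c2.png

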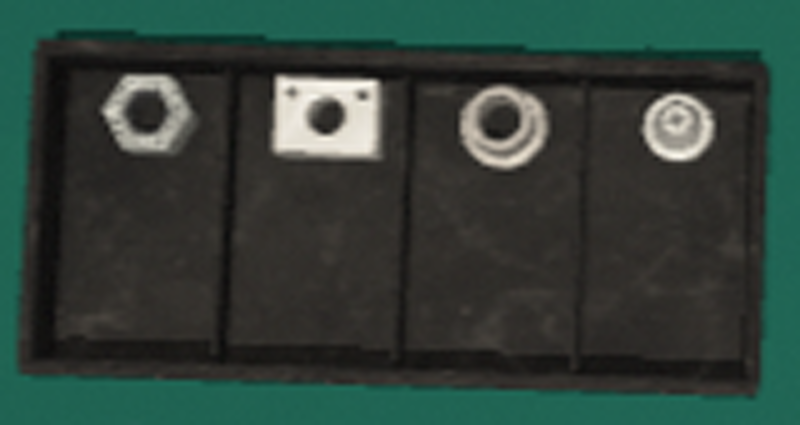

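Run:
```python
from h import *
f="top0.png"
c=lambda u,v,z:px2w(f,340+u/5,180+v/5,z)
t=lambda u,v,z:px2w(f,155+u/5,185+v/5,z)
print("nut",c(127,150,20)); print("nut corners",[c(u,v,20)[:2] for u,v in((118,108),(162,118),(168,156),(130,192),(86,152))])
print("bush",c(174,408,28),c(165,413,4)); print("noz",c(517,117,18),c(535,107,44))
B=[c(u,v,22) for u,v in((530,378),(604,406),(573,496),(498,470))]
print("block",c(552,437,22),np.mean(B,0),[np.linalg.norm(B[i]-B[(i+1)%4]).round(1) for i in range(4)],
 [np.degrees(np.arctan2(*(B[(i+1)%4]-B[i])[1::-1])).round(1) for i in range(4)])
T=[t(u,v,42) for u,v in((40,42),(765,65),(757,392),(20,372))]
print("tray",np.mean(T,0),T,[np.linalg.norm(T[i]-T[(i+1)%4]).round(1) for i in range(4)],[np.degrees(np.arctan2(*(T[(i+1)%4]-T[i])[1::-1])).round(1) for i in range(4)])
print("samples nut,block,bush,noz",t(147,112,24),t(326,116,26),t(496,118,32),t(677,120,48))
print("walls",t(230,70,28),t(217,355,28),t(408,80,28),t(397,360,28),t(585,85,28),t(577,368,28))
```

```text
nut [ 597.3 -120.5   20. ]
nut corners [array([ 614.4, -116.6]), array([ 610.7, -134.6]), array([ 595.2, -137.2]), array([ 580.2, -121.9]), array([ 596.1, -103.8])]
bush [ 492.7 -139.5   28. ] [ 491.7 -139.1    4. ]
noz [ 615.  -280.2   18. ] [ 615.1 -280.6   44. ]
block [ 484.6 -293.    22. ] [ 484.425 -292.75    22.   ] [np.float64(31.9), np.float64(38.6), np.float64(31.9), np.float64(39.5)] [np.float64(-109.6), np.float64(160.8), np.float64(72.1), np.float64(-19.4)]
tray [551.45 140.2   42.  ] [array([617.5, 282.7,  42. ]), array([615.4,  -3.3,  42. ]), array([485.6,  -3. ,  42. ]), array([487.3, 284.4,  42. ])] [np.float64(286.0), np.float64(129.8), np.float64(287.4), np.float64(130.2)] [np.float64(-90.4), np.float64(179.9), np.float64(89.7), np.float64(-0.7)]
samples nut,block,bush,noz [593.2 243.5  24. ] [593.  171.8  26. ] [593.  103.4  32. ] [591.7  30.9  48. ]
walls [610.4 210.4  28. ] [496.3 210.9  28. ] [608.1 139.3  28. ] [495.8 139.9  28. ] [607.8  68.5  28. ] [494.2  68.5  28. ]
```

Positions agree with the given sizes (tray 287x130, block 32x39). I'm heading for the block.

>>> send_rows:
  grip: [0.3,0.3,0.3,0.3,0.3,0.3,0.3,0.3]
  xyz:
    - [0.028,-0.03,0]
    - [0.056,-0.06,0]
    - [0.084,-0.09,0]
    - [0.112,-0.12,0]
    - [0.14,-0.15,0]
    - [0.168,-0.18,0]
    - [0.196,-0.21,0]
    - [0.224,-0.24,0]
  yaw: [0,0,0,0,0,-2,-4,-5]
  grip_force: 25

```text
time_s: 0.77
ee_pos: [360.2, 317.0, 213.8]
ee_rot: [-180.0, -0.0, 161.3]
force: [0.3, 1.3, -1.1]
gripper_width: 59.4
gripper_force: 0.0
```

>>> send_rows:
  grip: [0.3,0.3,0.3,0.3,0.3,0.3,0.3,0.3]
  xyz:
    - [0.015,-0.038,0]
    - [0.03,-0.076,0]
    - [0.045,-0.114,0]
    - [0.06,-0.152,0]
    - [0.075,-0.19,0]
    - [0.09,-0.228,0]
    - [0.105,-0.266,0]
    - [0.12,-0.304,0]
  yaw: [0,0,0,0,0,0,0,0]

```text
time_s: 1.43
ee_pos: [479.5, 12.8, 213.8]
ee_rot: [180.0, -0.0, 161.4]
force: [1.1, 0.6, 0.1]
gripper_width: 59.3
gripper_force: 0.0
```

>>> send_rows:
  grip: [0.3,0.3,0.3,0.3,0.3,0.3,0.3,0.3]
  xyz:
    - [0,-0.038,-0.01]
    - [0,-0.076,-0.02]
    - [0,-0.114,-0.03]
    - [0.005,-0.152,-0.04]
    - [0.005,-0.19,-0.05]
    - [0.005,-0.228,-0.055]
    - [0.005,-0.266,-0.06]
    - [0.005,-0.304,-0.064]
  yaw: [0,0,0,0,0,0,0,0]

```text
time_s: 2.1
ee_pos: [483.7, -290.8, 149.0]
ee_rot: [180.0, -0.1, 161.4]
force: [0.9, 0.3, 0.1]
gripper_width: 59.1
gripper_force: 0.0
```

Run:
```python
from h import *
d=snap("wrist","w1.png"); print(np.round(d["pose"],2).tolist(),d["fx"],env.state()["ee_pos"])
for p in((484.6,-293,22),(615,-280,44)): print(w2px("w1.png",p))
```

```text
[[0.32, 0.91, 0.27, 408.8], [0.95, -0.31, -0.09, -266.38], [0.0, 0.28, -0.96, 319.82], [0.0, 0.0, 0.0, 1.0]] 404.56902122587064 [ 484.05356074 -297.75307914  148.39573352]
[317.4 227.1]
[385.7 379.6]
```

View pics/w1.png

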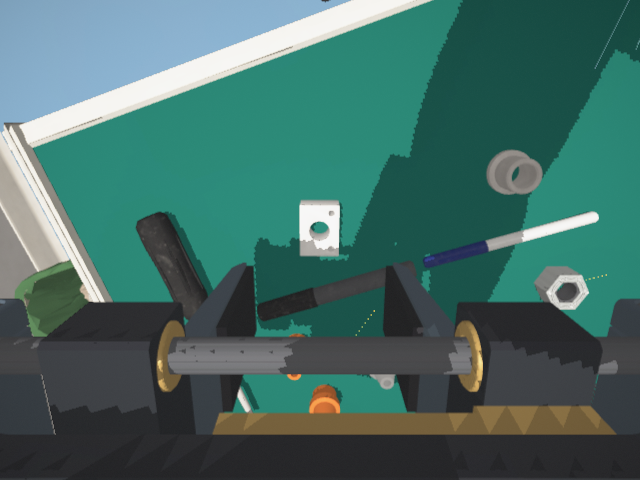

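The block's bore is at (319,230) and its sides line up with the fingers. It sits within about 3 mm of the prediction.

Run:
```python
from h import *
print(px2w("w1.png",319.5,230,22)); s=env.state();print(s["ee_pos"],s["ee_rot"],s["qpos"])
```

```text
[ 487.3 -292.3   22. ]
[ 484.05356074 -297.75307914  148.39573352] [-1.79703217e+02  7.59627160e-02  1.61211907e+02] [ -32.59663959   20.44083154   96.40273197   -0.30307993   63.0121572
 -103.67115145]
```

>>> send_rows:
  grip: [0.3,0.3]
  xyz:
    - [0,0,0]
    - [0,0,0]
  yaw: [0,0]

```text
time_s: 2.32
ee_pos: [483.9, -289.2, 149.3]
ee_rot: [179.9, -0.1, 161.3]
force: [-0.3, 0.3, -0.1]
gripper_width: 58.9
gripper_force: 0.0
```

>>> send_rows:
  grip: [0.3,0.3,0.3,0.3,0.3,0.3,0.3,0.3]
  xyz:
    - [0.002,-0.0035,-0.03]
    - [0.002,-0.0035,-0.06]
    - [0.002,-0.0035,-0.09]
    - [0.002,-0.0035,-0.115]
    - [0.002,-0.0035,-0.132]
    - [0.002,-0.0035,-0.142]
    - [0.002,-0.0035,-0.146]
    - [0.002,-0.0035,-0.146]
  yaw: [0,0,0,0,0,0,0,0]

```text
time_s: 2.98
ee_pos: [486.5, -291.7, 3.8]
ee_rot: [180.0, -0.1, 161.4]
force: [0.7, 0.1, 0.5]
gripper_width: 59.2
gripper_force: 0.0
```

>>> send_rows:
  grip: [-0.6,-0.6,-0.6,-0.6,-0.6,-0.6,-0.6,-0.6]
  xyz:
    - [0,0,0]
    - [0,0,0]
    - [0,0,0]
    - [0,0,0]
    - [0,0,0]
    - [0,0,0]
    - [0,0,0]
    - [0,0,0]
  yaw: [0,0,0,0,0,0,0,0]

```text
time_s: 3.65
ee_pos: [486.8, -292.8, 4.6]
ee_rot: [-180.0, 0.1, 161.4]
force: [-0.9, 0.4, 5.8]
gripper_width: 29.9
gripper_force: 25.0
```

>>> send_rows:
  grip: [-0.6,-0.6,-0.6,-0.6,-0.6,-0.6,-0.6,-0.6]
  xyz:
    - [0,0,0.02]
    - [0,0,0.05]
    - [0,0,0.08]
    - [0,0.01,0.11]
    - [0,0.03,0.13]
    - [0,0.06,0.13]
    - [0,0.095,0.13]
    - [0,0.13,0.13]
  yaw: [0,0,-4,-8,-14,-20,-26,-32]

```text
time_s: 4.32
ee_pos: [486.1, -161.8, 134.1]
ee_rot: [180.0, 0.0, 129.0]
force: [1.3, 0.7, -1.3]
gripper_width: 29.8
gripper_force: 25.0
```

>>> send_rows:
  grip: [-0.6,-0.6,-0.6,-0.6,-0.6,-0.6,-0.6,-0.6]
  xyz:
    - [0.006,0.038,0]
    - [0.012,0.076,0]
    - [0.018,0.114,0]
    - [0.024,0.152,0]
    - [0.03,0.19,0]
    - [0.036,0.228,0]
    - [0.042,0.266,0]
    - [0.048,0.304,0]
  yaw: [-6,-12,-18,-24,-30,-36,-39,-39]

```text
time_s: 4.98
ee_pos: [534.1, 143.1, 133.6]
ee_rot: [-180.0, 0.0, 90.3]
force: [1.2, -0.7, -0.5]
gripper_width: 30.1
gripper_force: 25.0
```

>>> send_rows:
  grip: [-0.6,-0.6,-0.6,-0.6,-0.6]
  xyz:
    - [0,0.02,0]
    - [0,0.034,0]
    - [0,0.034,0]
    - [0,0.034,0]
    - [0,0.034,0]
  yaw: [0,0,0,0,0]

```text
time_s: 5.4
ee_pos: [534.1, 174.1, 133.7]
ee_rot: [-180.0, 0.1, 90.3]
force: [-0.4, -0.7, -1.2]
gripper_width: 29.9
gripper_force: 25.0
```

Run:
```python
from h import *
d=snap("wrist","w2.png")
for p in((593,172,26),(552,104.5,28),(552,210.5,28),(491,140,42)): print(w2px("w2.png",p))
```

```text
[400.1 235.5]
[341.1 321.3]
[344.3 182.1]
[256.2 285. ]
```

View pics/w2.png

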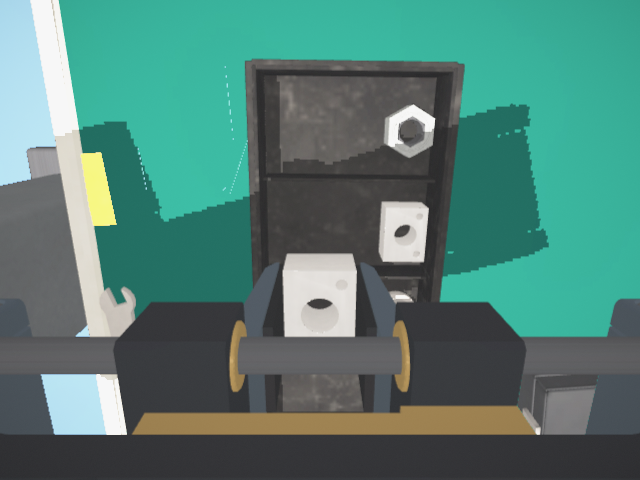

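The block hangs at (320,300) over its bay. Its sample is at (404,233) and the cross walls are at v≈177 and v≈270. I'll convert these to world positions.

Run:
```python
from h import *
q=lambda u,v,z:px2w("w2.png",u,v,z)[:2]
print("walls",q(350,177,28),q(405,269,28),"outer",q(248,150,42),q(459,150,42),"end",q(350,64,42),"smp",q(404,233,26),q(410,130,24), "tcp",q(320,316,120))
```

```text
walls [555.8 214. ] [597.7 147.1] outer [489.4 232.8] [623.6 233.5] end [552.9 283.8] smp [595.7 173.9] [595.5 245.2] tcp [535.5 157. ]
```

>>> send_rows:
  grip: [-0.6,-0.6,-0.6,-0.6,-0.6,-0.6,-0.6,-0.6]
  xyz:
    - [0.001,0.002,-0.03]
    - [0.001,0.002,-0.06]
    - [0.001,0.002,-0.09]
    - [0.001,0.002,-0.108]
    - [0.001,0.002,-0.117]
    - [0.001,0.002,-0.122]
    - [0.001,0.002,-0.125]
    - [0.001,0.002,-0.125]
  yaw: [0,0,0,0,0,0,0,0]

```text
time_s: 6.12
ee_pos: [536.1, 177.0, 9.5]
ee_rot: [179.9, -0.0, 90.3]
force: [-0.4, -0.2, -0.3]
gripper_width: 29.7
gripper_force: 25.0
```

>>> send_rows:
  grip: [-0.6,-0.1,-0.1,-0.1,-0.1,-0.1]
  xyz:
    - [0,0,0]
    - [0,0,0]
    - [0,0,0]
    - [0,0,0]
    - [0,0,0]
    - [0,0,0]
  yaw: [0,0,0,0,0,0]

```text
time_s: 6.62
ee_pos: [535.6, 177.4, 9.3]
ee_rot: [180.0, -0.0, 90.4]
force: [-0.1, 0.3, -0.3]
gripper_width: 40.7
gripper_force: 0.0
```

>>> send_rows:
  grip: [-0.1,-0.1,-0.1,0.2,0.2,0.2,0.2,0.2]
  xyz:
    - [0,0,0.02]
    - [0,0,0.05]
    - [0,0,0.085]
    - [0,-0.015,0.12]
    - [0,-0.045,0.14]
    - [-0.005,-0.083,0.14]
    - [-0.01,-0.121,0.14]
    - [-0.015,-0.159,0.14]
  yaw: [0,0,0,0,0,0,0,0]

```text
time_s: 7.28
ee_pos: [520.2, 17.1, 149.7]
ee_rot: [179.9, 0.0, 90.4]
force: [1.2, 0.6, -0.5]
gripper_width: 54.9
gripper_force: 0.0
```

>>> send_rows:
  grip: [0.2,0.2,0.2,0.2,0.2,0.2,0.2,0.2]
  xyz:
    - [-0.007,-0.038,0]
    - [-0.014,-0.076,0]
    - [-0.021,-0.114,0]
    - [-0.028,-0.145,0]
    - [-0.028,-0.157,0]
    - [-0.028,-0.157,0]
    - [-0.028,-0.157,0]
    - [-0.028,-0.157,0]
  yaw: [0,0,0,0,0,0,0,0]

```text
time_s: 7.95
ee_pos: [492.7, -137.5, 148.9]
ee_rot: [-180.0, -0.0, 90.4]
force: [0.2, 1.0, 0.7]
gripper_width: 54.8
gripper_force: 0.0
```

Run:
```python
from h import *
d=snap("wrist","w3.png")
for p in((492.5,-139.3,28),(597,-120.5,20)): print(w2px("w3.png",p))
```

```text
[317.6 230. ]
[456.3 204.1]
```

View pics/w3.png

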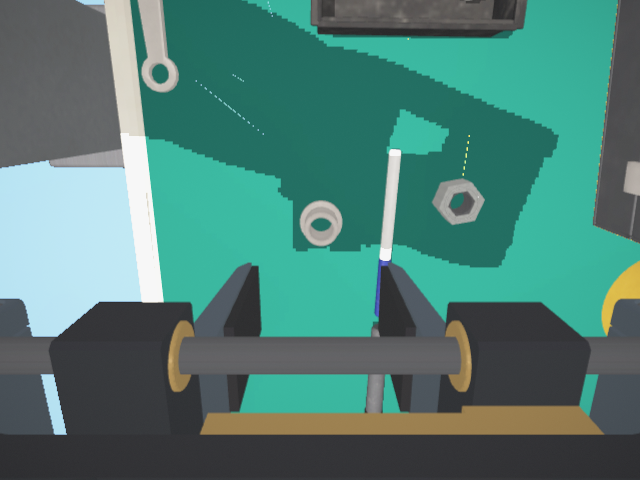

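The bush's barrel top is at (321,225) and the white pen runs from (395,152) to (380,318). I'm checking the pen's clearance from the finger.

Run:
```python
from h import *
q=lambda u,v,z:px2w("w3.png",u,v,z)[:2]
print(q(321,224,28),q(321,224,26),q(380,250,8),q(388,250,8),q(458,202,20),env.state()["ee_pos"])
```

```text
[ 495.  -134.6] [ 495.  -135.1] [ 543.1 -161.3] [ 549.6 -161.3] [ 598.1 -118.9] [ 492.74004317 -137.26129289  148.90747727]
```

>>> send_rows:
  grip: [0.2,0.2,0.2,0.2,0.2,0.2,0.2,0.2]
  xyz:
    - [0.001,0,-0.03]
    - [0.001,0,-0.06]
    - [0.001,0,-0.09]
    - [0.001,0,-0.115]
    - [0.001,0,-0.13]
    - [0.001,0,-0.138]
    - [0.001,0,-0.141]
    - [0.001,0,-0.141]
  yaw: [0,0,0,0,0,0,0,0]

```text
time_s: 8.67
ee_pos: [493.8, -137.9, 7.9]
ee_rot: [-180.0, -0.0, 90.4]
force: [0.2, 0.7, 0.8]
gripper_width: 54.8
gripper_force: 0.0
```

>>> send_rows:
  grip: [-0.7,-0.7,-0.7,-0.7,-0.7,-0.7,-0.7,-0.7]
  xyz:
    - [0,0,0]
    - [0,0,0]
    - [0,0,0]
    - [0,0,0]
    - [0,0,0]
    - [0,0,0]
    - [0,0,0]
    - [0,0,0]
  yaw: [0,0,0,0,0,0,0,0]

```text
time_s: 9.33
ee_pos: [494.0, -138.8, 8.7]
ee_rot: [179.9, 0.0, 90.4]
force: [-0.2, 0.1, 5.5]
gripper_width: 29.3
gripper_force: 25.2
```

>>> send_rows:
  grip: [-0.7,-0.7,-0.7,-0.7,-0.7,-0.7,-0.7,-0.7]
  xyz:
    - [0,0,0.015]
    - [0,0,0.04]
    - [0,0,0.07]
    - [0,0.01,0.1]
    - [0,0.03,0.12]
    - [0.006,0.06,0.125]
    - [0.012,0.095,0.125]
    - [0.018,0.13,0.125]
  yaw: [0,0,0,0,0,0,0,0]

```text
time_s: 10.0
ee_pos: [511.6, -7.8, 133.6]
ee_rot: [179.9, 0.0, 90.3]
force: [0.7, -0.7, -1.2]
gripper_width: 29.5
gripper_force: 24.6
```

>>> send_rows:
  grip: [-0.7,-0.7,-0.7,-0.7,-0.7,-0.7,-0.7,-0.7]
  xyz:
    - [0.008,0.035,0]
    - [0.016,0.07,0]
    - [0.024,0.1,0]
    - [0.024,0.114,0]
    - [0.024,0.114,0]
    - [0.024,0.114,0]
    - [0.024,0.114,0]
    - [0.024,0.114,0]
  yaw: [0,0,0,0,0,0,0,0]

```text
time_s: 10.67
ee_pos: [535.1, 104.2, 132.8]
ee_rot: [-180.0, 0.0, 90.3]
force: [0.4, 0.6, 0.0]
gripper_width: 29.8
gripper_force: 24.7
```

Run:
```python
from h import *
d=snap("wrist","w4.png")
q=lambda p:w2px("w4.png",p)
print(q((552,71,28)),q((595,105,32)))
```

```text
[340.8 277.1] [403.6 234.3]
```

View pics/w4.png

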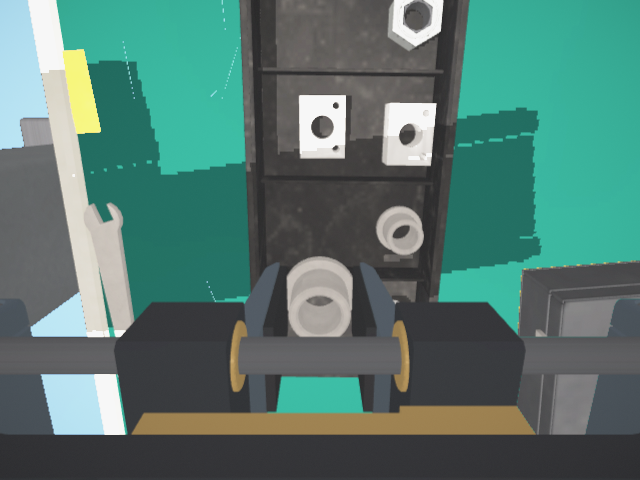

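The block stands in its bay at (323,127). The bush is held upright at (320,300) over the bush bay, with its sample at (401,231).

>>> send_rows:
  grip: [-0.7,-0.7,-0.7,-0.7,-0.7,-0.7,-0.7,-0.7]
  xyz:
    - [0.001,0.001,-0.03]
    - [0.001,0.001,-0.06]
    - [0.001,0.001,-0.085]
    - [0.001,0.001,-0.103]
    - [0.001,0.001,-0.113]
    - [0.001,0.001,-0.118]
    - [0.001,0.001,-0.12]
    - [0.001,0.001,-0.12]
  yaw: [0,0,0,0,0,0,0,0]

```text
time_s: 11.38
ee_pos: [537.0, 106.1, 13.5]
ee_rot: [179.9, -0.0, 90.3]
force: [-0.6, -0.0, -0.8]
gripper_width: 29.4
gripper_force: 24.7
```

>>> send_rows:
  grip: [-0.7,-0.1,-0.1,-0.1,-0.1,-0.1]
  xyz:
    - [0,0,0]
    - [0,0,0]
    - [0,0,0]
    - [0,0,0]
    - [0,0,0]
    - [0,0,0]
  yaw: [0,0,0,0,0,0]

```text
time_s: 11.88
ee_pos: [536.6, 106.4, 13.2]
ee_rot: [180.0, -0.0, 90.4]
force: [0.1, 0.1, -0.5]
gripper_width: 40.9
gripper_force: 0.0
```

>>> send_rows:
  grip: [-0.1,-0.1,-0.1,0.06,0.06,0.06,0.06,0.06]
  xyz:
    - [0,0,0.02]
    - [0,0,0.05]
    - [0,0,0.085]
    - [0,-0.015,0.12]
    - [0.005,-0.045,0.14]
    - [0.015,-0.08,0.14]
    - [0.025,-0.115,0.14]
    - [0.035,-0.15,0.14]
  yaw: [0,0,0,0,-4,-8,-12,-15]

```text
time_s: 12.55
ee_pos: [571.8, -45.0, 153.9]
ee_rot: [179.9, -0.0, 75.2]
force: [0.4, 0.0, 0.5]
gripper_width: 48.3
gripper_force: 0.0
```

>>> send_rows:
  grip: [0.06,0.06,0.06,0.06,0.06,0.06,0.06]
  xyz:
    - [0.012,-0.035,0]
    - [0.024,-0.065,-0.005]
    - [0.026,-0.076,-0.005]
    - [0.026,-0.076,-0.005]
    - [0.026,-0.076,-0.005]
    - [0.026,-0.076,-0.005]
    - [0.026,-0.076,-0.005]
  yaw: [0,0,0,0,0,0,0]

```text
time_s: 13.13
ee_pos: [597.0, -118.0, 148.2]
ee_rot: [-180.0, -0.0, 75.5]
force: [-0.6, -0.3, 0.2]
gripper_width: 48.2
gripper_force: 0.0
```

Run:
```python
from h import *
d=snap("wrist","w5.png")
print(w2px("w5.png",(597.5,-119.5,20)),px2w("w5.png",320,225,20))
```

```text
[318.8 227.2] [ 598.8 -118.    20. ]
```

View pics/w5.png

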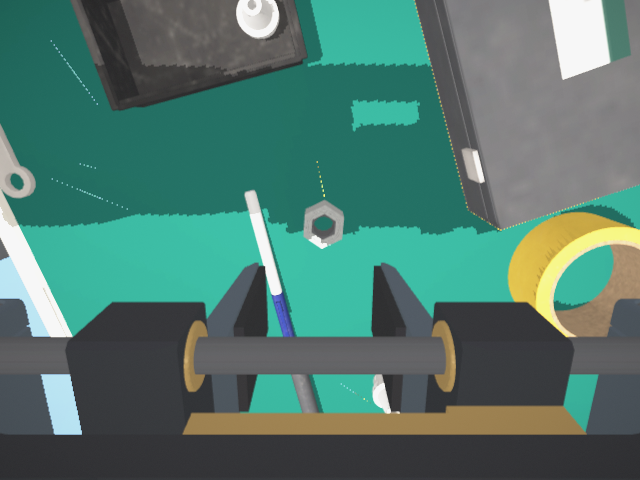

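The nut is at (324,223) with its flats parallel to the pads, and the pen edge is close on the left. I'll narrow the opening before going down.

>>> send_rows:
  grip: [-0.08,-0.08,-0.08,-0.08,-0.08,-0.08,-0.08,-0.08]
  xyz:
    - [0.003,0,-0.03]
    - [0.003,0,-0.06]
    - [0.003,0,-0.085]
    - [0.003,0,-0.11]
    - [0.003,0,-0.13]
    - [0.003,0,-0.14]
    - [0.003,0,-0.145]
    - [0.003,0,-0.145]
  yaw: [0,0,0,0,0,0,0,0]

```text
time_s: 13.85
ee_pos: [600.2, -119.0, 2.6]
ee_rot: [-179.9, 0.0, 75.4]
force: [-0.0, -1.0, 0.7]
gripper_width: 41.8
gripper_force: 0.0
```

>>> send_rows:
  grip: [-0.7,-0.7,-0.7,-0.7,-0.7,-0.7,-0.7]
  xyz:
    - [0,0,0]
    - [0,0,0]
    - [0,0,0]
    - [0,0,0]
    - [0,0,0]
    - [0,0,0]
    - [0,0,0]
  yaw: [0,0,0,0,0,0,0]

```text
time_s: 14.43
ee_pos: [601.4, -119.8, 4.4]
ee_rot: [179.8, -0.0, 75.4]
force: [-0.5, 1.3, 7.0]
gripper_width: 30.2
gripper_force: 25.0
```

>>> send_rows:
  grip: [-0.7,-0.7,-0.7,-0.7,-0.7,-0.7,-0.7,-0.7]
  xyz:
    - [0,0,0.02]
    - [0,0,0.05]
    - [0,0,0.08]
    - [0,0.01,0.11]
    - [-0.005,0.03,0.13]
    - [-0.01,0.06,0.13]
    - [-0.015,0.095,0.13]
    - [-0.02,0.13,0.13]
  yaw: [0,0,0,3,6,9,12,15]

```text
time_s: 15.1
ee_pos: [580.1, 11.0, 133.6]
ee_rot: [179.9, 0.0, 90.4]
force: [1.1, -0.4, -0.6]
gripper_width: 29.9
gripper_force: 25.0
```

>>> send_rows:
  grip: [-0.7,-0.7,-0.7,-0.7,-0.7,-0.7,-0.7,-0.7]
  xyz:
    - [-0.008,0.038,0]
    - [-0.016,0.076,0]
    - [-0.024,0.114,0]
    - [-0.032,0.152,0]
    - [-0.04,0.185,0]
    - [-0.044,0.215,0]
    - [-0.044,0.237,0]
    - [-0.044,0.237,0]
  yaw: [0,0,0,0,0,0,0,0]

```text
time_s: 15.77
ee_pos: [536.0, 251.4, 132.9]
ee_rot: [180.0, -0.1, 90.6]
force: [-0.2, -0.3, -0.4]
gripper_width: 29.9
gripper_force: 25.0
```

>>> send_rows:
  grip: [-0.7,-0.7,-0.7]
  xyz:
    - [0,0,0]
    - [0,0,0]
    - [0,0,0]
  yaw: [0,0,0]

```text
time_s: 16.02
ee_pos: [536.4, 246.2, 132.9]
ee_rot: [-180.0, 0.0, 90.3]
force: [-0.6, 0.2, -1.2]
gripper_width: 30.2
gripper_force: 25.0
```

Run:
```python
from h import *
d=snap("wrist","w6.png")
```

```text
(no output)
```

View pics/w6.png

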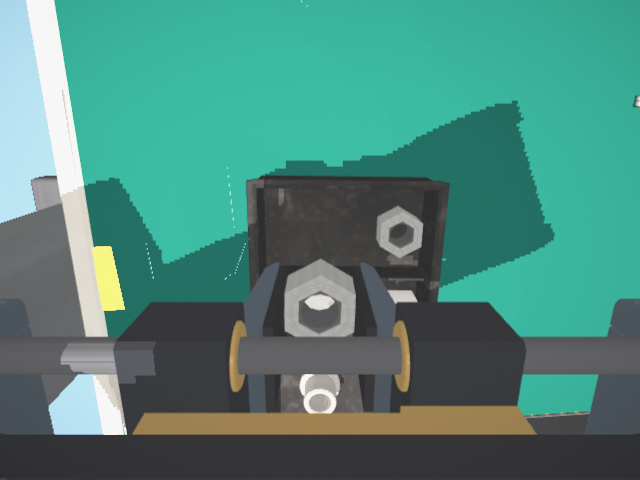

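The nut is held over its bay at (320,300), with its sample at (400,232).

>>> send_rows:
  grip: [-0.7,-0.7,-0.7,-0.7,-0.7,-0.7,-0.7,-0.7]
  xyz:
    - [0,0.001,-0.03]
    - [0,0.001,-0.06]
    - [0,0.001,-0.09]
    - [0,0.001,-0.108]
    - [0,0.001,-0.117]
    - [0,0.001,-0.122]
    - [0,0.001,-0.124]
    - [0,0.001,-0.124]
  yaw: [0,0,0,0,0,0,0,0]

```text
time_s: 16.73
ee_pos: [537.2, 248.3, 9.7]
ee_rot: [179.9, -0.0, 90.3]
force: [-0.7, 0.1, -1.3]
gripper_width: 29.9
gripper_force: 25.0
```

>>> send_rows:
  grip: [-0.7,-0.1,-0.1,-0.1,-0.1,-0.1]
  xyz:
    - [0,0,0]
    - [0,0,0]
    - [0,0,0]
    - [0,0,0]
    - [0,0,0]
    - [0,0,0]
  yaw: [0,0,0,0,0,0]

```text
time_s: 17.23
ee_pos: [536.5, 248.4, 9.3]
ee_rot: [180.0, -0.0, 90.4]
force: [-0.3, -0.5, 0.6]
gripper_width: 41.3
gripper_force: 0.0
```

>>> send_rows:
  grip: [-0.1,-0.1,-0.1,0.06,0.06,0.06,0.06,0.06]
  xyz:
    - [0,0,0.02]
    - [0,0,0.05]
    - [0,0,0.085]
    - [0,-0.015,0.12]
    - [0.005,-0.045,0.14]
    - [0.01,-0.08,0.15]
    - [0.015,-0.115,0.15]
    - [0.02,-0.15,0.15]
  yaw: [0,0,0,0,0,0,0,0]

```text
time_s: 17.9
ee_pos: [557.0, 97.2, 160.4]
ee_rot: [179.8, -0.0, 90.4]
force: [0.1, 0.8, -0.0]
gripper_width: 48.3
gripper_force: 0.0
```

>>> send_rows:
  grip: [0.06,0.06,0.06,0.06,0.06,0.06,0.06,0.06]
  xyz:
    - [0.007,-0.035,0]
    - [0.014,-0.073,0]
    - [0.021,-0.111,0]
    - [0.028,-0.149,0]
    - [0.035,-0.187,0]
    - [0.042,-0.225,0]
    - [0.05,-0.263,0]
    - [0.058,-0.3,0]
  yaw: [0,0,0,0,0,0,0,0]

```text
time_s: 18.57
ee_pos: [614.4, -203.7, 159.1]
ee_rot: [180.0, 0.0, 90.4]
force: [1.1, 0.6, 0.4]
gripper_width: 48.6
gripper_force: 0.0
```

>>> send_rows:
  grip: [0.06,0.06,0.06,0.06,0.06,0.06]
  xyz:
    - [0.002,-0.035,0]
    - [0.002,-0.065,0]
    - [0.002,-0.076,0]
    - [0.002,-0.076,0]
    - [0.002,-0.076,0]
    - [0.002,-0.076,0]
  yaw: [0,0,0,0,0,0]

```text
time_s: 19.07
ee_pos: [616.4, -275.9, 158.9]
ee_rot: [-180.0, -0.1, 90.4]
force: [0.2, 1.1, 0.3]
gripper_width: 48.4
gripper_force: 0.0
```

Run:
```python
from h import *
d=snap("wrist","w7.png")
print(w2px("w7.png",(615,-280,44)),w2px("w7.png",(616,-279,44)))
```

```text
[316.  235.2] [317.4 233.9]
```

View pics/w7.png

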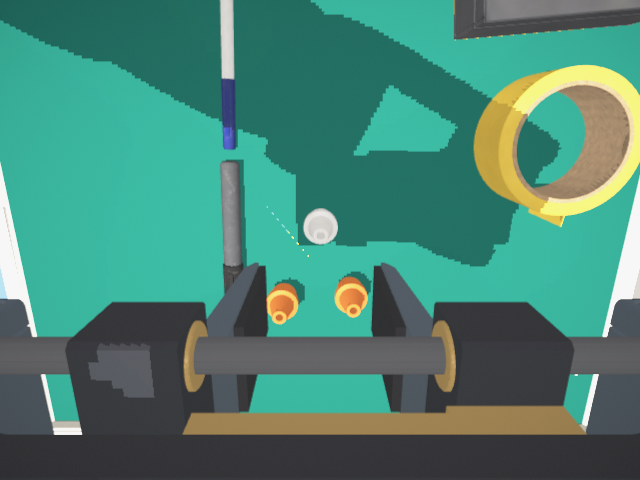

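The pale nozzle's tip is at (321,235). Both orange ones, (282,305) and (350,297), are clear of the pads.

>>> send_rows:
  grip: [0.06,0.06,0.06,0.06,0.06,0.06,0.06,0.06]
  xyz:
    - [0.0005,-0.0015,-0.03]
    - [0.0005,-0.0015,-0.06]
    - [0.0005,-0.0015,-0.09]
    - [0.0005,-0.0015,-0.12]
    - [0.0005,-0.0015,-0.142]
    - [0.0005,-0.0015,-0.151]
    - [0.0005,-0.0015,-0.155]
    - [0.0005,-0.0015,-0.155]
  yaw: [0,0,0,0,0,0,0,0]

```text
time_s: 19.78
ee_pos: [617.3, -278.2, 4.0]
ee_rot: [-180.0, -0.0, 90.4]
force: [-0.1, -0.0, 0.4]
gripper_width: 48.0
gripper_force: 0.0
```

>>> send_rows:
  grip: [-0.8,-0.8,-0.8,-0.8,-0.8,-0.8,-0.8]
  xyz:
    - [0,0,0]
    - [0,0,0]
    - [0,0,0]
    - [0,0,0]
    - [0,0,0]
    - [0,0,0]
    - [0,0,0]
  yaw: [0,0,0,0,0,0,0]
  grip_force: 20

```text
time_s: 20.37
ee_pos: [617.6, -279.6, 5.3]
ee_rot: [179.9, 0.1, 90.4]
force: [-0.9, -0.1, 5.3]
gripper_width: 24.9
gripper_force: 20.0
```

>>> send_rows:
  grip: [-0.8,-0.8,-0.8,-0.8,-0.8,-0.8,-0.8,-0.8]
  xyz:
    - [0,0,0.01]
    - [0,0,0.03]
    - [0,0,0.055]
    - [0,0,0.085]
    - [-0.003,0.02,0.11]
    - [-0.01,0.045,0.13]
    - [-0.02,0.075,0.13]
    - [-0.03,0.11,0.13]
  yaw: [0,0,0,0,0,0,0,0]

```text
time_s: 21.03
ee_pos: [587.4, -169.3, 135.9]
ee_rot: [179.8, 0.1, 90.3]
force: [0.4, -0.0, -1.2]
gripper_width: 25.3
gripper_force: 20.0
```

>>> send_rows:
  grip: [-0.8,-0.8,-0.8,-0.8,-0.8,-0.8,-0.8,-0.8]
  xyz:
    - [-0.01,0.036,0]
    - [-0.02,0.072,0]
    - [-0.03,0.108,0]
    - [-0.04,0.144,0]
    - [-0.051,0.18,0]
    - [-0.051,0.204,0]
    - [-0.051,0.204,0]
    - [-0.051,0.204,0]
  yaw: [0,0,0,0,0,0,0,0]

```text
time_s: 21.7
ee_pos: [535.7, 35.8, 134.3]
ee_rot: [180.0, 0.0, 90.5]
force: [-0.2, -0.2, -0.4]
gripper_width: 25.2
gripper_force: 20.0
```

>>> send_rows:
  grip: [-0.8,-0.8,-0.8]
  xyz:
    - [0,0,0]
    - [0,0,0]
    - [0,0,0]
  yaw: [0,0,0]

```text
time_s: 21.95
ee_pos: [536.1, 33.7, 133.9]
ee_rot: [-180.0, 0.0, 90.3]
force: [-0.1, -0.3, -0.8]
gripper_width: 25.2
gripper_force: 20.0
```

Run:
```python
from h import *
d=snap("wrist","w8.png")
```

```text
(no output)
```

View pics/w8.png

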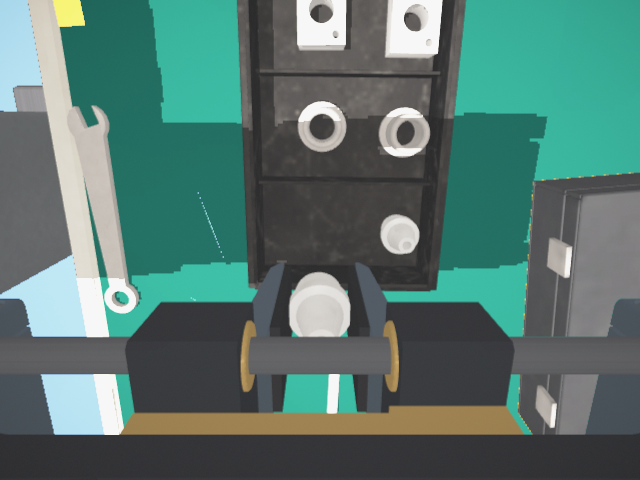

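The nozzle is held upright at (320,305) over the last bay, with its sample at (400,235). The bush and block stand in their bays.

>>> send_rows:
  grip: [-0.8,-0.8,-0.8,-0.8,-0.8,-0.8,-0.8,-0.8]
  xyz:
    - [0,0.002,-0.03]
    - [0,0.002,-0.06]
    - [0,0.002,-0.09]
    - [0,0.002,-0.108]
    - [0,0.002,-0.118]
    - [0,0.002,-0.123]
    - [0,0.002,-0.125]
    - [0,0.002,-0.125]
  yaw: [0,0,0,0,0,0,0,0]

```text
time_s: 22.67
ee_pos: [536.4, 36.4, 9.8]
ee_rot: [180.0, 0.0, 90.3]
force: [0.4, -0.1, -0.4]
gripper_width: 25.3
gripper_force: 20.0
```

>>> send_rows:
  grip: [-0.8,-0.15,-0.15,-0.15,-0.15,-0.15,-0.15]
  xyz:
    - [0,0,0]
    - [0,0,0]
    - [0,0,0]
    - [0,0,0]
    - [0,0,0]
    - [0,0,0]
    - [0,0,0]
  yaw: [0,0,0,0,0,0,0]

```text
time_s: 23.25
ee_pos: [536.0, 36.9, 9.0]
ee_rot: [180.0, -0.0, 90.4]
force: [-0.5, -0.7, -0.5]
gripper_width: 38.8
gripper_force: 0.0
```

>>> send_rows:
  grip: [-0.15,-0.15,-0.15,-0.15,-0.15,-0.15,-0.15,-0.15]
  xyz:
    - [0,0,0.015]
    - [0,0,0.035]
    - [0,0,0.065]
    - [0,0,0.095]
    - [0,-0.02,0.13]
    - [0,-0.05,0.16]
    - [0,-0.085,0.17]
    - [0,-0.11,0.17]
  yaw: [0,0,0,0,0,0,0,0]

```text
time_s: 23.92
ee_pos: [537.9, -75.4, 182.9]
ee_rot: [179.5, 0.1, 90.4]
force: [0.5, 0.5, -0.5]
gripper_width: 38.7
gripper_force: 0.0
```

>>> send_rows:
  grip: [-0.15,-0.15,-0.15,-0.15,-0.15,-0.15]
  xyz:
    - [0,-0.035,0]
    - [0,-0.07,0]
    - [0,-0.1,0]
    - [0,-0.1,0]
    - [0,-0.1,0]
    - [0,-0.1,0]
  yaw: [0,0,0,0,0,0]

```text
time_s: 24.42
ee_pos: [535.7, -172.7, 178.7]
ee_rot: [-180.0, -0.0, 90.4]
force: [0.1, 0.3, 1.1]
gripper_width: 38.9
gripper_force: 0.0
```

Run:
```python
from h import *
d=snap("top","t9.png",(155,175,190,110),4)
d=snap("scene","s9.png",(190,150,180,130),4)
```

```text
(no output)
```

View pics/t9.png

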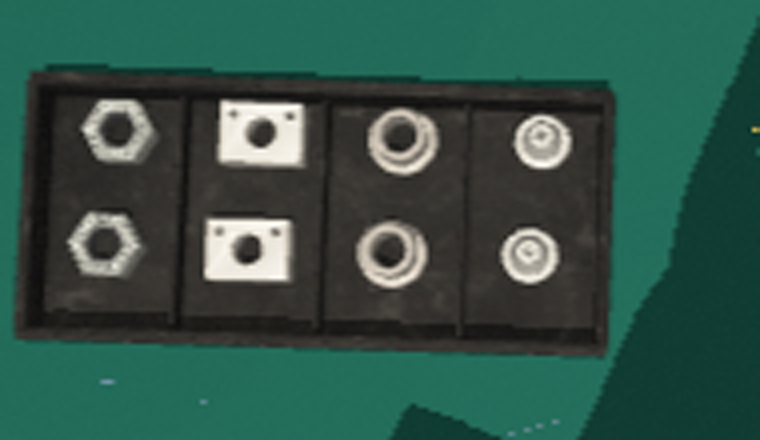

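View pics/s9.png

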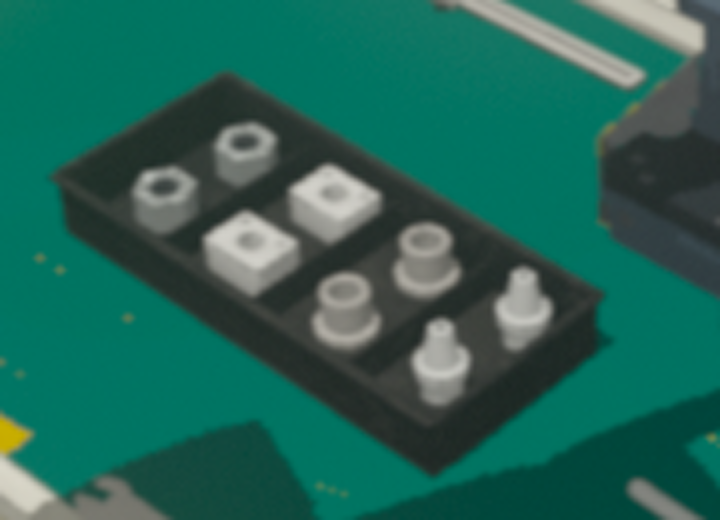

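Both views show all four parts upright beside their samples: nut (104,244), block (248,248), bush (392,253) and nozzle (529,255) in the top view. The samples have not moved.

```bash
python3 -c "
from workcell import env
print(env.job_done())"
```

```text
the job is handed in; nothing more can be done
None
```

The block, bush, nozzle and nut each stand upright in the bay with their own sample, the samples look unmoved in the final pictures, and the job was handed in at about 24.5 s; no verdict was returned.

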